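# Lock the drain fitting's access cap with the hex key

### The arm

A 6-joint arm with a two-finger parallel gripper is mounted at the origin on the work surface. World frame = base frame: x ahead of the robot, y to its left, z up, the work surface at z = 0. Lengths are in m, angles in rad, forces in N, time in s.
With the tool pointing down it reaches from about 0.35 to 0.975 m from the base axis. Payload 4.9 kg.
Tool frame: the origin (TCP) lies at the centre of the arm's flange, where the gripper is bolted on; the fingertips stand 173 mm ahead of it and the grasp point (between the pads) lies 155 mm ahead of it (ctrl.finger_overhang is the distance from the TCP to the fingertips, in m); z points along the fingers, y is the direction in which the jaws open and shut (so a half turn about z gives the same grasp; the last joint's range is limited). The gripper opens to 85 mm and grips with 20 to 120 N. Pads are 22 mm wide; open, the fingers measure 114 mm over their backs; the gripper's body (76 mm by 85 mm) begins 54 mm behind the grasp point. The pads swing forward as they close: fully open they stand 13 mm farther back than shut.
Start: joints at [1.138, 0.053, 1.613, -0, 1.476, -0.119], TCP at [0.193, 0.594, 0.405] pointing down, gripper open.
Joint ranges: [-3.01, 3.01], [-1.01, 2.22], [0.06, 2.58], [-1.02, 4.17], [0.09, 2.62], [-3.14, 3.14]. Speed limits (rad/s): [2.57, 2.57, 3.14, 3.14, 3.14, 3.14].

### API

Orientations are given as a rotation vector (axis times angle).
In Python, from station import ctrl, eyes, spotter gives the robot as it stands.
- The arm moves only by the shell command python3 -m crank 'ROWS' [FORCE]. ROWS is JSON, a list of rows, each a list of 7 numbers: the turn, a rotation vector about the tool's x, y, z in rad, then the shift along the tool's x, y, z in mm, then the closure, from -1 (fully open) to 1 (shut). A call has 1 to 8 rows; each row shifts and turns the pose as measured when the row begins, along the tool's axes as they then stand; what a row does not reach is not made up. A row lasts 1/12 s, in which the tool goes at most 41.7 mm and 7.16 degrees, less where a joint would pass 70% of its speed; a pose out of reach is approached as far as the arm can. A call is refused whole if a number of a shift passes 41.7 or a number of a turn 0.125, either way. A call with a gripper value outside its range is refused whole. The fingers move at their own pace and stop on an object; FORCE is the grip in N (left out, the last holds). Time passes only in rows, so rows that do not move let the fingers close. It gives the time, the measured TCP pose, the force and the opening at its end, in the units of the state.
- ctrl.get_obs(): the state, without advancing time (a new reading comes with each control period).
- eyes.get_image(name): name is "side" or "top"; returns a dict with "image" (384x512x3 uint8, red, green, blue), "vertical_fov" (degrees; the focal length in pixels is half the picture's height over the tangent of half this angle, whatever the lens; pixels are square), "cx", "cy" (the principal point, pixels), "rvec" (rotation vector, rad) and "tvec" (3), from world to camera coordinates, as OpenCV has them. Camera axes: x right, y down, z forward; pixel columns grow to the right and rows downward; lengths in m; the calibration is good to about 2 mm. A picture is of the moment at which its call begins. There is no depth.
- ctrl.finish_job(): hands the job in, once; it reports no verdict.
Trained networks look in a picture, given as the dict that the camera call returned (one of the last four; its "shot" number tells which), for a name from the list of things; names that differ only in an ending like _2 or _b are one class to them, and where a whole thing is asked for, a point or a joint stands for the part that bears it (a point fixed in the world has none). Each returns a list of dicts, best first, with "confidence" (0 to 1); they miss things now and then, are a little off and sometimes report something else, mostly with a low value. They report only what shows in the picture. A call takes as long as a camera call.
- spotter.look_for(query, picture): "centre" ([x, y, z] in m, in world coordinates, good to about 4 mm: the middle of the surface that is visible of it).
- spotter.outline_of(query, picture): "region" (384x512 bool, what is visible of it).
- spotter.mark_of(query, picture): "centre" ([x, y, z] in m, in world coordinates, good to about 4 mm: a listed point, or the origin of a listed thing).
The state is a dict: "t": time; "q": joint angles; "dq": joint speeds; "effort": joint torques, N m; "tool_pos": TCP position; "tool_rot": TCP orientation; "contact_force": force on the tool from outside, world axes, zero at the start; "wrist_torque": the same for the moment, N m; "opening": finger opening in m.
Only numpy, scipy, OpenCV 4.12 (cv2) and the standard library are available. Lean on these libraries where they do the work, as an engineer would, in place of code of your own. Each camera call takes 0.05 s, during which the arm holds its last target.

### The job

On the stockroom bench, lock the access cap of the orange drain fitting. Take the blue-handled hex key, seat its foot fully down in the recessed hex socket of that cap, then turn the cap clockwise (seen from above) a quarter turn until its white pointer meets the white mark on the fitting's side. Leave the key standing in the socket, and do not move the yellow-handled key.

Things in the scene. Friction and masses are not known exactly. Their poses are not given: they have to be found in the camera images.
- hex_key: Right key, standing: 128 mm tall, 0.35 kg. Origin: centre of its underside; z up the shank. From below: round tapered nose, 12 mm high, 30 mm wide at the bottom; steel hex foot to 36 mm height, 48 mm across flats, corners on its x axis; 22 mm round shank; blue paddle handle from 92 to 128 mm, 90 mm long (along x), 16 mm thick (y): grip across it from above. Keys' centres are over 110 mm apart.
- socket (a point): Floor centre of the hex socket (turns with the 120 mm grey cap) in the 150 mm orange fixed fitting, not its all-grey twin. z up, x to the cap's white pointer. Floor 30 mm, cap top 78 mm above table. Hexagon 53 mm across flats, corners on x, 30 mm deep, plus an 18 mm high lead-in, 76 mm wide on top. Seated, the key's origin is here; x axes must agree within 10 degrees, or plus any multiple of 60.
- cap (a joint): Angle of the orange fitting's cap, rad: 0 to 0.15 at the start, grows clockwise seen from above; at 1.57 its white pointer meets the white mark on the fitting's side (locked), hard stop at 1.66. Stays where left; takes about 0.12 N m. The key has up to 13 degrees of play each way in the socket, so turn the key about 100 degrees for a quarter turn of the cap.
- square_key: Wrong key, to be left alone: same size, standing likewise, with a yellow paddle handle and a square foot 32 mm wide. Origin at the centre of its underside, z up, paddle along x.

How it is judged:
By the outcome, as a careful person would: the job done as asked, in the order asked, and still so for the second after the job is handed in, with the robot touching nothing.
It also fails if it takes over 45 s, if anything falls off the work surface, if the arm or the gripper's body presses on something with over 40 N, if the wrist force passes 120 N, or if a joint passes its speed limit or range.

## Working session

There is one attempt and no reset: what is moved stays moved. The work goes in short steps, Python scripts to look and compute and a shell command to move; the robot and the scene stay as the last step left them, time stands still between calls to the robot, and variables do not carry over. Pictures are saved under pics/ and viewed, and the job is handed in when it is done.

```bash
ls; mkdir -p pics; python3 - <<'E'
from station import ctrl, eyes, spotter
import cv2,numpy as np
for n in ("side","top"):
    p=eyes.get_image(n); cv2.imwrite(f"pics/{n}0.png",p["image"][...,::-1])
    print(n,p["vertical_fov"],p["cx"],p["cy"],p["rvec"],p["tvec"])
    for q in ("hex_key","socket","cap","square_key"):
        print(q,"mark",[(np.round(d["centre"],3),round(d["confidence"],2)) for d in spotter.mark_of(q,p)][:3],"look",[(np.round(d["centre"],3),round(d["confidence"],2)) for d in spotter.look_for(q,p)][:3])
o=ctrl.get_obs();print(o)
E
```

```text
pics
side 54.80443219236001 253.5401551740505 195.89022690753578 [ 2.26698043 -0.95322193  0.38437986] [-0.41267161  0.30205412  0.69932342]
hex_key mark [(array([ 0.558, -0.352, -0.002]), 0.89)] look []
socket mark [(array([0.516, 0.048, 0.032]), 0.82)] look [(array([0.519, 0.055, 0.074]), 0.73)]Traceback (most recent call last):
  File "<stdin>", line 7, in <module>
ValueError: it knows: hex_key, socket, square_key
```

```bash
python3 - <<'E'
from station import ctrl, eyes, spotter
import cv2,numpy as np
for n in ("side","top"):
    p=eyes.get_image(n); cv2.imwrite(f"pics/{n}1.png",p["image"][...,::-1])
    np.save(f"pics/{n}1.npy",p,allow_pickle=True)
    print(n,p["vertical_fov"],p["cx"],p["cy"],p["rvec"],p["tvec"])
    for q in ("hex_key","socket","square_key"):
        print(q,"mark",[(np.round(d["centre"],3),round(d["confidence"],2)) for d in spotter.mark_of(q,p)][:3],"look",[(np.round(d["centre"],3),round(d["confidence"],2)) for d in spotter.look_for(q,p)][:3])
o=ctrl.get_obs();print(o)
E
```

```text
side 54.80443219236001 253.5401551740505 195.89022690753578 [ 2.26698043 -0.95322193  0.38437986] [-0.41267161  0.30205412  0.69932342]
hex_key mark [(array([ 0.56 , -0.353, -0.001]), 0.79)] look [(array([ 0.552, -0.357,  0.095]), 0.79)]
socket mark [(array([0.517, 0.051, 0.03 ]), 0.82)] look [(array([0.52 , 0.054, 0.074]), 0.64)]
square_key mark [(array([ 0.547, -0.195, -0.001]), 0.56)] look [(array([ 0.538, -0.202,  0.105]), 0.71)]
top 57.91647196063728 251.45917472895394 189.8428777260817 [ 2.11531059 -2.13851836  0.1826008 ] [-0.03467031  0.51326151  0.88700948]
hex_key mark [(array([ 0.56 , -0.351,  0.   ]), 0.77)] look [(array([ 0.556, -0.344,  0.108]), 0.91)]
socket mark [] look [(array([0.519, 0.052, 0.078]), 0.93)]
square_key mark [(array([ 0.547, -0.199, -0.001]), 0.76)] look [(array([ 0.544, -0.194,  0.126]), 0.68)]
{'t': 0.95, 'q': array([ 1.13797847e+00,  5.26926311e-02,  1.61290853e+00,  6.35570012e-06,
        1.47596695e+00, -1.19015383e-01]), 'dq': array([-1.23548416e-03, -1.03616203e-03,  9.85447398e-05, -2.08616412e-04,
       -1.97388621e-03, -1.79300353e-04]), 'effort': array([ 7.63509906e-04, -3.93686736e+01, -3.70475256e+01, -2.79355927e-04,
        4.74617682e-04,  1.87953759e-07]), 'tool_pos': array([0.19292429, 0.59446068, 0.40470304]), 'tool_rot': array([4.90900647e-01, 3.10300132e+00, 3.97969592e-05]), 'contact_force': array([ 0.56842804, -0.23938907,  0.92084717]), 'wrist_torque': array([ 0.01227869, -0.04051733,  0.00569095]), 'opening': 0.0855858472095854}
```

View pics/side0.png

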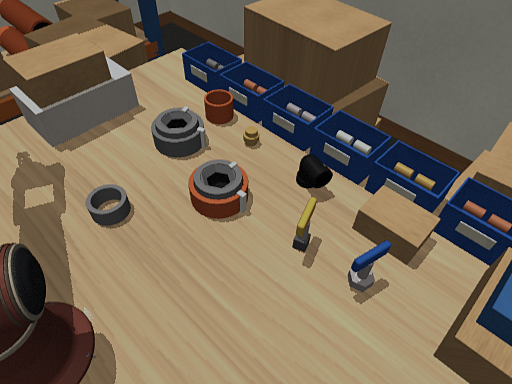

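View pics/top1.png

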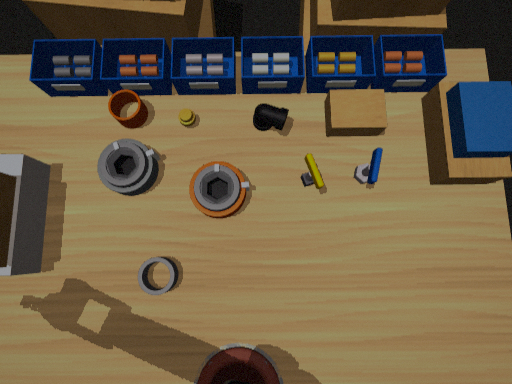

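```bash
python3 - <<'E'
import cv2,numpy as np
a=cv2.imread("pics/top1.png");b=cv2.imread("pics/side0.png")
f=lambda im,x,y,w,h:cv2.resize(im[y:y+h,x:x+w],(400,300),interpolation=cv2.INTER_CUBIC)
cv2.imwrite("pics/z1.png",np.vstack([np.hstack([f(a,170,140,100,75),f(a,290,130,100,75)]),np.hstack([f(b,170,145,100,75),f(b,290,190,107,80)])]))
E
```

```text
(no output)
```

View pics/z1.png

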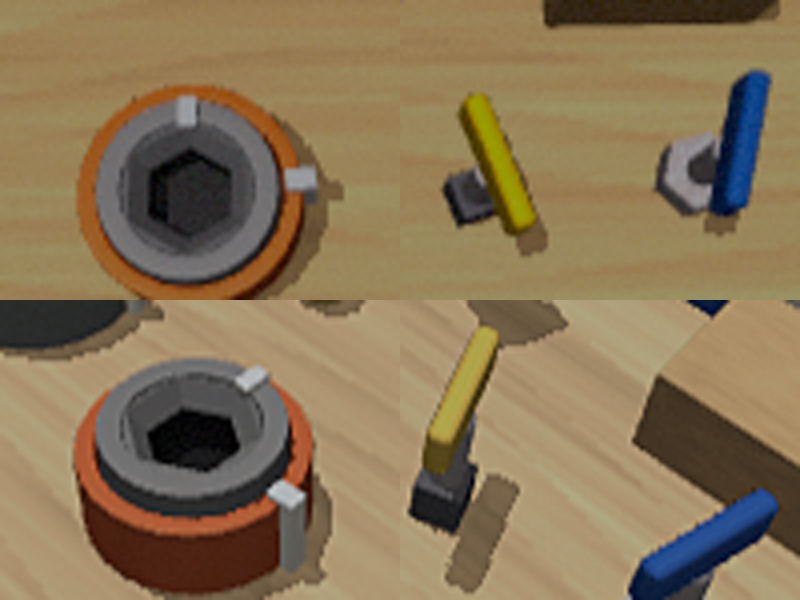

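```bash
cat > h.py <<'E'
import cv2,numpy as np
from scipy.spatial.transform import Rotation as R
def cam(p):
    f=p["image"].shape[0]/2/np.tan(np.radians(p["vertical_fov"])/2)
    return np.array([[f,0,p["cx"]],[0,f,p["cy"]],[0,0,1]]),R.from_rotvec(p["rvec"]).as_matrix(),np.array(p["tvec"])
def unproj(p,uv,z):
    K,M,t=cam(p); uv=np.atleast_2d(uv).astype(float)
    d=np.c_[uv,np.ones(len(uv))]@np.linalg.inv(K).T@M; c=-M.T@t
    return c+d*((z-c[2])/d[:,2])[:,None]
def proj(p,X):
    K,M,t=cam(p); x=(np.atleast_2d(X)@M.T+t)@K.T; return x[:,:2]/x[:,2:]
E
python3 - <<'E'
from h import *
T=np.load("pics/top1.npy",allow_pickle=True).item();S=np.load("pics/side1.npy",allow_pickle=True).item()
print("cam",[-cam(p)[1].T@cam(p)[2] for p in(T,S)])
# blue paddle: fit model box by minAreaRect of blue pixels unprojected at z~.128
for n,p,roi in(("top",T,(360,140,390,190)),("side",S,(340,235,395,280))):
    im=p["image"].astype(int); x0,y0,x1,y1=roi
    m=np.zeros(im.shape[:2],bool); s=im[y0:y1,x0:x1]; m[y0:y1,x0:x1]=(s[...,2]>s[...,0]+40)
    v,u=np.nonzero(m); print(n,len(u))
    from scipy.optimize import minimize
    M=m.astype(np.uint8)*255
    dt=lambda: None
    def sil(q):
        x,y,a=q;c,s_=np.cos(a),np.sin(a)
        P=[[x+c*lx-s_*ly,y+s_*lx+c*ly,z] for lx in(-.045,.045) for ly in(-.008,.008) for z in(.092,.128)]
        h=cv2.convexHull((proj(p,P)*16).astype(np.float32)).astype(np.int32)
        im=np.zeros((384*4,512*4),np.uint8); h=cv2.convexHull(((proj(p,P)+.5)*4*16).astype(np.float32)).round().astype(np.int32)
        cv2.fillConvexPoly(im,h,255,shift=4); return cv2.resize(im,(512,384),interpolation=cv2.INTER_AREA)/255.
    cost=lambda q:np.abs(sil(q)-m).sum()
    best=min((cost((.559,-.352,a)),a) for a in np.arange(0,np.pi,.1))
    r=minimize(cost,(.559,-.352,best[1]),method="Nelder-Mead",options=dict(initial_simplex=[(.559,-.352,best[1]),(.569,-.352,best[1]),(.559,-.342,best[1]),(.559,-.352,best[1]+.15)],xatol=1e-4))
    print(n,"key x,y,yaw",r.x,np.degrees(r.x[2]),r.fun)
# pointer and mark
print("ptr top",unproj(T,(216.5,167.5),.08),"mark",unproj(T,(245.5,185.5),.075))
print("ptr side",unproj(S,(233,165),.08),"mark",unproj(S,(242,193.5),.07))
c=np.array([.517,.051])
for p,uv in((T,(216.5,167.5)),(S,(233,165))):
    d=unproj(p,uv,.08)[0,:2]-c; print("ptr az",np.degrees(np.arctan2(d[1],d[0])),np.hypot(*d))
E
```

```text
cam [array([ 0.34935796, -0.04401994,  0.96303504]), array([ 0.10802419, -0.44899157,  0.73302465])]
top 288
top key x,y,yaw [ 0.563056   -0.35257053  2.81974428] 161.55944679407904 105.52156862745099
side 483
side key x,y,yaw [ 0.56246422 -0.3514347   2.96437662] 169.84626917232688 131.07450980392156
ptr top [[0.5670876 0.0504441 0.08     ]] mark [[ 0.51922307 -0.02498207  0.075     ]]
ptr side [[0.56728008 0.04795482 0.08      ]] mark [[ 0.52165725 -0.03005213  0.07      ]]
ptr az -0.6358781696098915 0.050090689327570284
ptr az -3.465850651245413 0.05037221258869583
```

```bash
cat > fit.py <<'E'
from h import *
from scipy.optimize import minimize
def mask(p,roi):
    hsv=cv2.cvtColor(p["image"],cv2.COLOR_RGB2HSV);x0,y0,x1,y1=roi
    m=np.zeros(hsv.shape[:2],bool); s=hsv[y0:y1,x0:x1]
    m[y0:y1,x0:x1]=(abs(s[...,0].astype(int)-112)<15)&(s[...,1]>110); return m
def hull(p,q,z0=0.):
    x,y,a=q;c,s_=np.cos(a),np.sin(a)
    P=[[x+c*lx-s_*ly,y+s_*lx+c*ly,z0+z] for lx in(-.045,.045) for ly in(-.008,.008) for z in(.092,.128)]
    return cv2.convexHull(proj(p,P).astype(np.float32))
def sil(p,q,z0=0.):
    im=np.zeros((384*4,512*4),np.uint8)
    cv2.fillConvexPoly(im,((hull(p,q,z0)+.5)*64).round().astype(np.int32),255,shift=4)
    return cv2.resize(im,(512,384),interpolation=cv2.INTER_AREA)/255.
def fit(ps,rois,q0,z0=0.):
    ms=[mask(p,r) for p,r in zip(ps,rois)]
    cost=lambda q:sum(np.abs(sil(p,q,z0)-m).sum() for p,m in zip(ps,ms))
    x,y=q0[:2]
    b=[q0[2]] if len(q0)>2 else np.arange(0,np.pi,.1)
    a=min((cost((x,y,a)),a) for a in b)[1]
    r=minimize(cost,(x,y,a),method="Nelder-Mead",options=dict(initial_simplex=[(x-.004,y-.004,a-.1),(x+.008,y,a),(x,y+.008,a),(x,y,a+.15)],xatol=1e-4))
    return r.x,r.fun,[m.sum() for m in ms]
E
python3 - <<'E'
from fit import *
T=np.load("pics/top1.npy",allow_pickle=True).item();S=np.load("pics/side1.npy",allow_pickle=True).item()
rT,rS=(360,140,390,190),(340,235,395,280)
out=[]
for n,ps,rs in(("top",[T],[rT]),("side",[S],[rS]),("both",[T,S],[rT,rS])):
    print(n,fit(ps,rs,(.559,-.352)))
q=fit([T,S],[rT,rS],(.559,-.352))[0]
for p,(x,y) in((T,(330,130)),(S,(330,215))):
    k=4;im=cv2.resize(p["image"][y:y+75,x:x+100,::-1],None,fx=k,fy=k,interpolation=cv2.INTER_NEAREST)
    cv2.polylines(im,[((hull(p,q)+.5-[x,y])*k).astype(np.int32)],True,(0,255,0)); out.append(im)
# cap circle overlay
for p,(x,y) in((T,(170,140)),(S,(170,145))):
    k=4;im=cv2.resize(p["image"][y:y+75,x:x+100,::-1],None,fx=k,fy=k,interpolation=cv2.INTER_NEAREST)
    t=np.linspace(0,2*np.pi,60)
    for r,z in((.06,.078),(.038,.078)):
        X=np.c_[.517+r*np.cos(t),.051+r*np.sin(t),0*t+z]
        cv2.polylines(im,[((proj(p,X)+.5-[x,y])*k).astype(np.int32)],True,(0,255,0))
    out.append(im)
cv2.imwrite("pics/ov1.png",np.vstack([np.hstack(out[:2]),np.hstack(out[2:])]))
E
```

```text
top (array([ 0.56087655, -0.35112904,  2.83395769]), np.float64(87.43137254901961), [np.int64(307)])
side (array([ 0.56093535, -0.35133579,  2.96469116]), np.float64(130.94901960784313), [np.int64(484)])
both (array([ 0.56006173, -0.35157429,  2.95808627]), np.float64(240.56470588235294), [np.int64(307), np.int64(484)])
```

View pics/ov1.png

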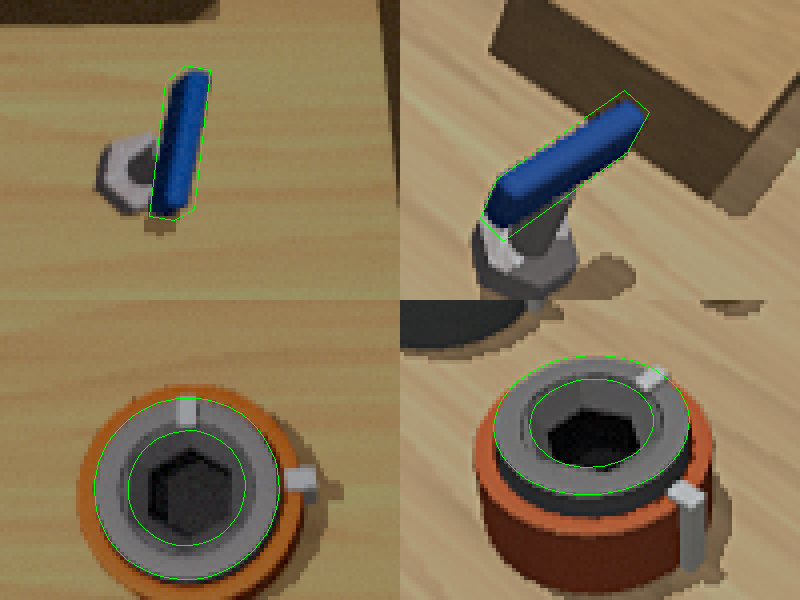

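```bash
cat >> h.py <<'E'
def st(o):
    M=R.from_rotvec(o["tool_rot"]).as_matrix()
    return M,np.degrees(np.arctan2(M[1,0],M[0,0]))
def go(o,target,xyaw=None):
    """print tool-frame shift (mm) to target TCP pos and turn about tool z (rad) to tool x yaw deg; + tilt error"""
    M,y=st(o); d=M.T@(np.array(target)-o["tool_pos"])*1000
    print("t %.2f tcp"%o["t"],np.round(o["tool_pos"],4),"xyaw %.1f"%y,"tilt rotvec(tool) ",np.round(np.cross(M[:,2],[0,0,-1])@M,4),"q",np.round(o["q"],2),"F",np.round(o["contact_force"],1),"open",round(o["opening"],4))
    print("shift mm (tool axes now)",np.round(d,1))
    if xyaw is not None:
        dy=(y-xyaw+180)%360-180; print("turn z total rad",round(np.radians(dy),3),"rows",abs(dy)/7.16)
        M2=R.from_euler("z",-np.radians(dy)).as_matrix()@M
        print("shift in final axes",np.round(M2.T@(np.array(target)-o["tool_pos"])*1000,1))
E
python3 - <<'E'
from h import *
from station import ctrl
T=np.load("pics/top1.npy",allow_pickle=True).item()
o=ctrl.get_obs(); print(st(o))
go(o,(.56,-.351,.40),-10.5)
print("box",unproj(T,[(330,135),(385,135)],.0), "yellow tips",unproj(T,[(308,155),(322,186)],.128))
E
```

```text
(array([[-9.51166526e-01,  3.08678215e-01,  4.54913981e-06],
       [ 3.08678215e-01,  9.51166525e-01,  2.49309409e-05],
       [ 3.36864885e-06,  2.51176968e-05, -1.00000000e+00]]), np.float64(162.02040835878435))
t 0.95 tcp [0.1929 0.5945 0.4047] xyaw 162.0 tilt rotvec(tool)  [ 0. -0.  0.] q [ 1.14  0.05  1.61  0.    1.48 -0.12] F [ 0.6 -0.2  0.9] open 0.0856
shift mm (tool axes now) [-641.  -786.     4.7]
turn z total rad 3.011 rows 24.095029100388878
shift in final axes [533.2 862.7   4.7]
box [[ 6.79669532e-01 -2.69268571e-01  1.11022302e-16]
 [ 6.77692185e-01 -4.28205594e-01  0.00000000e+00]] yellow tips [[ 0.58449822 -0.18210611  0.128     ]
 [ 0.50568362 -0.21326592  0.128     ]]
```

```bash
python3 -m crank '[[0,0,0,-26,-32,0,-1],[0,0,0,-26,-32,0,-1],[0,0,0,-26,-32,0,-1],[0,0,0,-26,-32,0,-1],[0,0,0,-26,-32,0,-1],[0,0,0,-26,-32,0,-1],[0,0,0,-26,-32,0,-1],[0,0,0,-26,-32,0,-1]]' 80
python3 -m crank '[[0,0,0,-26,-32,0,-1],[0,0,0,-26,-32,0,-1],[0,0,0,-26,-32,0,-1],[0,0,0,-26,-32,0,-1],[0,0,0,-26,-32,0,-1],[0,0,0,-26,-32,0,-1],[0,0,0,-26,-32,0,-1],[0,0,0,-26,-32,0,-1]]'
python3 - <<'E'
from h import *
from station import ctrl
go(ctrl.get_obs(),(.56,-.351,.40),169.5)
E
```

```text
t: 1.62
tool_pos: [0.3117, 0.2858, 0.4022]
tool_rot: [-0.469, -3.106, 0.0]
contact_force: [1.5, 1.1, 0.3]
opening: 0.0853
t: 2.28
tool_pos: [0.4314, -0.0257, 0.4056]
tool_rot: [0.464, 3.094, 0.005]
contact_force: [1.4, 0.4, -0.4]
opening: 0.0855
t 2.28 tcp [ 0.4314 -0.0257  0.4056] xyaw 162.9 tilt rotvec(tool)  [0.0051 0.012  0.    ] q [-0.23 -0.44  2.04  0.    1.53 -1.51] F [ 1.4  0.4 -0.4] open 0.0855
shift mm (tool axes now) [-218.2 -273.3    6.8]
turn z total rad -0.114 rows 0.9157252450402921
shift in final axes [-185.6 -296.5    6.3]
```

```bash
python3 -m crank '[[0,0,-0.115,0,0,0,-1],[0,0,0,-22,-35,0,-1],[0,0,0,-22,-35,0,-1],[0,0,0,-22,-35,0,-1],[0,0,0,-22,-35,0,-1],[0,0,0,-22,-35,0,-1],[0,0,0,-22,-35,0,-1],[0,0,0,-22,-35,0,-1]]'
python3 - <<'E'
from h import *
from station import ctrl
go(ctrl.get_obs(),(.56,-.351,.40),169.5)
E
```

```text
t: 2.95
tool_pos: [0.5361, -0.2992, 0.4088]
tool_rot: [0.285, 3.11, 0.003]
contact_force: [0.8, 0.6, 0.2]
opening: 0.0854
t 2.95 tcp [ 0.5361 -0.2992  0.4088] xyaw 169.5 tilt rotvec(tool)  [0.0035 0.0184 0.    ] q [-0.63  0.02  1.64  0.01  1.47 -2.02] F [0.8 0.6 0.2] open 0.0854
shift mm (tool axes now) [-32.7 -46.6   9.2]
turn z total rad 0.0 rows 0.003944775201928579
shift in final axes [-32.7 -46.6   9.2]
```

```bash
python3 -m crank '[[0.003,0.018,0,-16,-23,4,-1],[0,0,0,-16,-23,4,-1],[0,0,0,0,0,0,-1],[0,0,0,0,0,0,-1]]'
python3 - <<'E'
from fit import *
from station import ctrl,eyes,spotter
go(ctrl.get_obs(),(.56,-.351,.267),169.5)
S=eyes.get_image("side");cv2.imwrite("pics/s2.png",S["image"][...,::-1])
T=eyes.get_image("top");cv2.imwrite("pics/t2.png",T["image"][...,::-1])
for p in (S,T): print([(np.round(d["centre"],3),round(d["confidence"],2)) for d in spotter.mark_of("hex_key",p)][:2])
E
```

```text
t: 3.28
tool_pos: [0.5608, -0.3611, 0.3991]
tool_rot: [-0.299, -3.127, 0.001]
contact_force: [-0.4, 0.9, 0.1]
opening: 0.0854
t 3.28 tcp [ 0.5608 -0.3611  0.3991] xyaw 169.1 tilt rotvec(tool)  [-0.001  -0.0004  0.    ] q [-0.68  0.15  1.51 -0.    1.47 -2.06] F [-0.4  0.9  0.1] open 0.0854
shift mm (tool axes now) [  2.7   9.9 132.1]
turn z total rad -0.007 rows 0.057924254272369094
shift in final axes [  2.6   9.9 132.1]
[(array([ 0.562, -0.351, -0.003]), 0.79), (array([ 0.547, -0.196,  0.001]), 0.43)]
[(array([ 0.56 , -0.351, -0.003]), 0.92)]
```

View pics/s2.png

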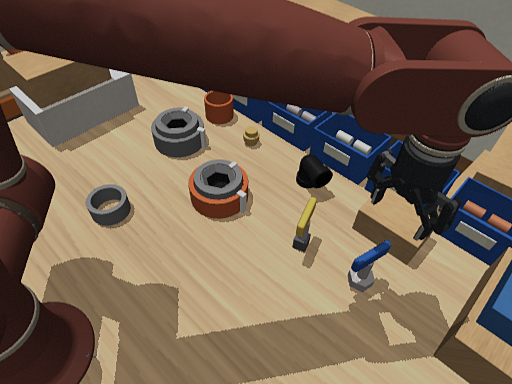

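The side view shows the gripper above and behind the blue key (foot at pixel ~(361,282), paddle (373,256)). Nothing has been disturbed, so I'm correcting 10 mm sideways and going down.

```bash
python3 -m crank '[[0,0,-0.007,2,10,0,-1],[0,0,0,0,0,30,-1],[0,0,0,0,0,30,-1],[0,0,0,0,0,0,-1],[0,0,0,0,0,0,-1]]'
python3 - <<'E'
from h import *
from station import ctrl
go(ctrl.get_obs(),(.5605,-.351,.267),169.5)
E
```

```text
t: 3.9
tool_pos: [0.5608, -0.3415, 0.3453]
tool_rot: [0.272, 3.121, -0.008]
contact_force: [-1.0, -0.6, 0.7]
opening: 0.0856
t 3.90 tcp [ 0.5608 -0.3415  0.3453] xyaw 170.0 tilt rotvec(tool)  [-0.0045  0.0093  0.    ] q [-0.66  0.16  1.59  0.    1.37 -2.06] F [-1.  -0.6  0.7] open 0.0856
shift mm (tool axes now) [-0.6 -9.1 78.4]
turn z total rad 0.009 rows 0.0731270667192582
shift in final axes [-0.7 -9.1 78.4]
```

```bash
python3 -m crank '[[-0.004,0.009,0,0,-5,20,-1],[0,0,0,0,0,20,-1],[0,0,0,0,0,0,-1],[0,0,0,0,0,0,-1],[0,0,0,0,0,0,-1]]'
python3 - <<'E'
from h import *
from station import ctrl
go(ctrl.get_obs(),(.5605,-.351,.267),169.5)
E
```

```text
t: 4.32
tool_pos: [0.5612, -0.3456, 0.3093]
tool_rot: [0.268, 3.124, -0.007]
contact_force: [0.7, -0.5, -0.4]
opening: 0.0852
t 4.32 tcp [ 0.5612 -0.3456  0.3093] xyaw 170.2 tilt rotvec(tool)  [-0.0038  0.006   0.    ] q [-0.66  0.2   1.61 -0.    1.32 -2.06] F [ 0.7 -0.5 -0.4] open 0.0852
shift mm (tool axes now) [ 0.  -5.3 42.3]
turn z total rad 0.012 rows 0.09739975228056441
shift in final axes [-0.1 -5.3 42.3]
```

```bash
python3 -m crank '[[-0.004,0.006,0.012,0,-5,20,-1],[0,0,0,0,0,20,-1],[0,0,0,0,0,0,-1],[0,0,0,0,0,0,-1],[0,0,0,0,0,0,-1]]'
python3 - <<'E'
from h import *
from station import ctrl,eyes
go(ctrl.get_obs(),(.5605,-.351,.267),169.5)
p=eyes.get_image("side");im=p["image"][180:330,280:480,::-1];cv2.imwrite("pics/s3.png",cv2.resize(im,None,fx=4,fy=4,interpolation=cv2.INTER_CUBIC))
E
```

```text
t: 4.73
tool_pos: [0.5626, -0.3529, 0.2774]
tool_rot: [0.287, 3.118, -0.01]
contact_force: [0.2, 0.4, -0.8]
opening: 0.0854
t 4.73 tcp [ 0.5626 -0.3529  0.2774] xyaw 169.5 tilt rotvec(tool)  [-0.0055  0.0108  0.    ] q [-0.67  0.24  1.62  0.    1.26 -2.06] F [ 0.2  0.4 -0.8] open 0.0854
shift mm (tool axes now) [ 2.5  1.5 10.4]
turn z total rad -0.0 rows 0.0029512092227681115
shift in final axes [ 2.5  1.5 10.4]
```

View pics/s3.png

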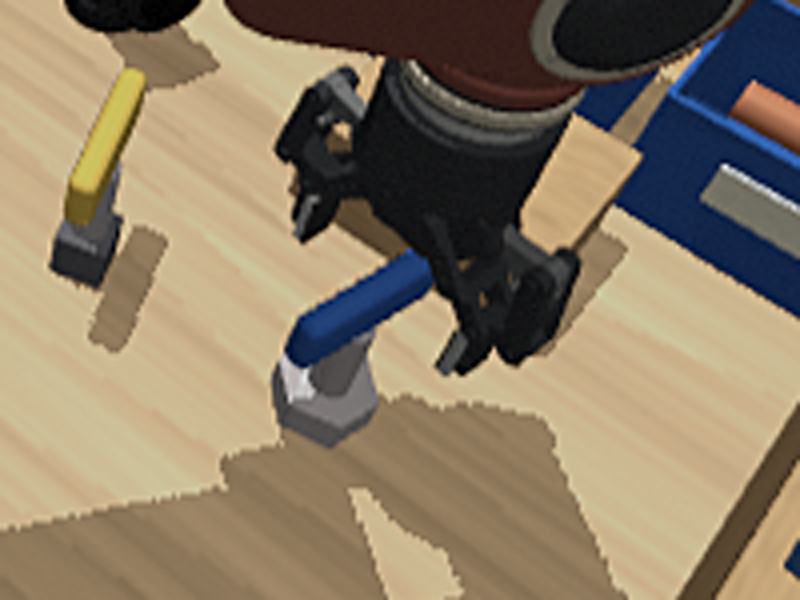

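The fingers straddle the blue paddle (paddle in the crop from (300,345) to (425,265), fingertips either side). I'll go down the last 10 mm and close.

```bash
python3 -m crank '[[-0.005,0.01,0,2,1,10,-1],[0,0,0,0,0,0,-1],[0,0,0,0,0,0,-1]]'
python3 - <<'E'
from h import *
from station import ctrl
go(ctrl.get_obs(),(.5605,-.351,.267),169.5)
E
```

```text
t: 5.03
tool_pos: [0.562, -0.3522, 0.2714]
tool_rot: [0.287, 3.122, -0.006]
contact_force: [-0.2, 0.3, 0.1]
opening: 0.0854
t 5.03 tcp [ 0.562  -0.3522  0.2714] xyaw 169.5 tilt rotvec(tool)  [-0.0035  0.0064  0.    ] q [-0.67  0.25  1.63 -0.    1.26 -2.06] F [-0.2  0.3  0.1] open 0.0854
shift mm (tool axes now) [1.7 1.  4.4]
turn z total rad -0.0 rows 0.0009405004335709825
shift in final axes [1.7 1.  4.4]
```

```bash
python3 -m crank '[[-0.005,0.009,0,2,1,6,-1],[0,0,0,0,0,0,-1],[0,0,0,0,0,0,1],[0,0,0,0,0,0,1],[0,0,0,0,0,0,1],[0,0,0,0,0,0,1],[0,0,0,0,0,0,1],[0,0,0,0,0,0,1]]' 80
python3 -m crank '[[0,0,0,0,0,0,1],[0,0,0,0,0,0,1],[0,0,0,0,0,0,1],[0,0,0,0,0,0,1]]'
python3 - <<'E'
from h import *
from station import ctrl
go(ctrl.get_obs(),(.5605,-.351,.267),169.5)
E
```

```text
t: 5.7
tool_pos: [0.5604, -0.351, 0.2662]
tool_rot: [-0.287, -3.126, -0.001]
contact_force: [0.6, -1.0, -0.2]
opening: 0.0153
t: 6.03
tool_pos: [0.5603, -0.351, 0.2661]
tool_rot: [-0.287, -3.126, -0.002]
contact_force: [-0.2, -0.8, 1.2]
opening: 0.0148
t 6.03 tcp [ 0.5603 -0.351   0.2661] xyaw 169.5 tilt rotvec(tool)  [ 0.0009 -0.0021  0.    ] q [-0.67  0.25  1.63 -0.    1.26 -2.06] F [-0.2 -0.8  1.2] open 0.0148
shift mm (tool axes now) [-0.2  0.  -0.9]
turn z total rad -0.0 rows 0.00013361596413976928
shift in final axes [-0.2  0.  -0.9]
```

```bash
python3 -m crank '[[0,0,0,0,0,-20,1],[0,0,0,0,0,-35,1],[0,0,0,0,0,-35,1],[0,0,0,0,0,-35,1],[0,0,0,0,0,-35,1],[0,0,0,0,0,-20,1],[0,0,0,0,0,0,1],[0,0,0,0,0,0,1]]'
python3 - <<'E'
from h import *
from station import ctrl,eyes
go(ctrl.get_obs(),(.517,.051,.43),178)
p=eyes.get_image("side");cv2.imwrite("pics/s4.png",p["image"][...,::-1])
E
```

```text
t: 6.7
tool_pos: [0.5595, -0.3501, 0.4403]
tool_rot: [-0.285, -3.107, -0.022]
contact_force: [-0.4, 0.5, -4.3]
opening: 0.0148
t 6.70 tcp [ 0.5595 -0.3501  0.4403] xyaw 169.5 tilt rotvec(tool)  [ 0.0122 -0.0223  0.    ] q [-0.67  0.12  1.48  0.    1.56 -2.06] F [-0.4  0.5 -4.3] open 0.0148
shift mm (tool axes now) [114.5 386.5  17.6]
turn z total rad -0.148 rows 1.1848889900117154
shift in final axes [ 56.2 399.2  16.5]
```

View pics/s4.png

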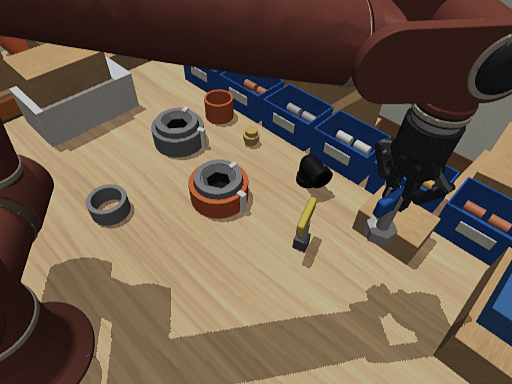

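```bash
python3 -m crank '[[0.012,-0.022,-0.074,0,10,0,1],[0,0,-0.074,3,25,0,1],[0,0,0,6,38,0,1],[0,0,0,6,38,0,1],[0,0,0,6,38,0,1],[0,0,0,6,38,0,1],[0,0,0,6,38,0,1],[0,0,0,6,38,0,1]]'
python3 -m crank '[[0,0,0,5,38,0,1],[0,0,0,5,38,0,1],[0,0,0,3,25,0,1],[0,0,0,0,10,0,1],[0,0,0,0,0,0,1],[0,0,0,0,0,0,1]]'
python3 - <<'E'
from h import *
from station import ctrl
go(ctrl.get_obs(),(.517,.051,.43),178)
E
```

```text
t: 7.42
tool_pos: [0.5276, -0.0822, 0.4138]
tool_rot: [-0.064, -3.107, -0.024]
contact_force: [1.5, 0.2, -3.5]
opening: 0.0148
t: 7.92
tool_pos: [0.5127, 0.0411, 0.3969]
tool_rot: [-0.05, -3.079, -0.031]
contact_force: [0.2, -0.4, -2.8]
opening: 0.015
t 7.92 tcp [0.5127 0.0411 0.3969] xyaw 178.2 tilt rotvec(tool)  [ 0.0192 -0.062   0.    ] q [-0.07 -0.2   1.86  0.02  1.54 -1.61] F [ 0.2 -0.4 -2.8] open 0.015
shift mm (tool axes now) [ -2.   10.6 -33.1]
turn z total rad 0.003 rows 0.026170347394475726
shift in final axes [ -1.9  10.7 -33.1]
```

```bash
python3 -m crank '[[0.019,-0.06,0,-1,5,0,1],[0,0,0,0,4,0,1],[0,0,0,0,0,0,1],[0,0,0,0,0,0,1]]'
python3 - <<'E'
from h import *
from station import ctrl,eyes,spotter
o=ctrl.get_obs();go(o,(.517,.051,.37),178)
for n in("side","top"):
    p=eyes.get_image(n);cv2.imwrite(f"pics/{n}5.png",p["image"][...,::-1]);np.save(f"pics/{n}5.npy",p,allow_pickle=True)
    for q in("hex_key","socket"): print(n,q,[(np.round(d["centre"],3),round(d["confidence"],2)) for d in spotter.mark_of(q,p)][:2])
print("expected key origin",o["tool_pos"]+st(o)[0][:,2]*.266)
E
```

```text
t: 8.25
tool_pos: [0.514, 0.0466, 0.3919]
tool_rot: [-0.058, -3.13, 0.003]
contact_force: [-0.6, 0.0, -2.2]
opening: 0.0149
t 8.25 tcp [0.514  0.0466 0.3919] xyaw 177.9 tilt rotvec(tool)  [-0.002  -0.0106  0.    ] q [-0.05 -0.2   1.87 -0.    1.48 -1.59] F [-0.6  0.  -2.2] open 0.0149
shift mm (tool axes now) [-3.1  4.6 21.9]
turn z total rad -0.002 rows 0.017732700123123325
shift in final axes [-3.1  4.6 21.9]
side hex_key [(array([0.512, 0.046, 0.124]), 0.72)]
side socket [(array([0.516, 0.049, 0.027]), 0.6)]
top hex_key [(array([0.51 , 0.048, 0.124]), 0.61)]
top socket [(array([0.518, 0.05 , 0.031]), 0.88)]
expected key origin [0.51112924 0.046129   0.12592183]
```

View pics/side5.png

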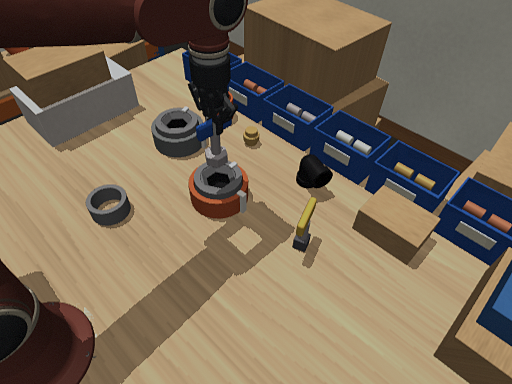

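View pics/top5.png

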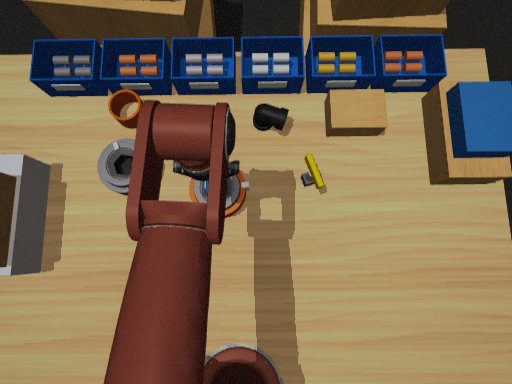

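The side view shows the blue key upright in the gripper, its nose above the orange fitting's socket at about (216,160). The network's key origin agrees with the arm kinematics within about 2 mm. I'll centre it and descend.

```bash
python3 -m crank '[[-0.002,-0.011,0,-3,4,0,1],[0,0,0,0,0,15,1],[0,0,0,0,0,15,1],[0,0,0,0,0,0,1],[0,0,0,0,0,0,1]]'
python3 - <<'E'
from h import *
from station import ctrl
o=ctrl.get_obs();go(o,(.517,.0505,.296),178);print("key origin",o["tool_pos"]+st(o)[0][:,2]*.266)
E
```

```text
t: 8.97
tool_pos: [0.5188, 0.0517, 0.3643]
tool_rot: [0.058, 3.132, 0.002]
contact_force: [0.2, 0.5, -3.3]
opening: 0.0149
t 8.97 tcp [0.5188 0.0517 0.3643] xyaw 177.9 tilt rotvec(tool)  [0.0012 0.0095 0.    ] q [-0.04 -0.17  1.9   0.    1.41 -1.58] F [ 0.2  0.5 -3.3] open 0.0149
shift mm (tool axes now) [ 2.4 -1.3 68.3]
turn z total rad -0.002 rows 0.014840247644643598
shift in final axes [ 2.4 -1.3 68.3]
key origin [0.52128515 0.05193222 0.09835367]
```

```bash
python3 -m crank '[[0.001,0.009,0,1,-1,12,1],[0,0,0,0,0,12,1],[0,0,0,0,0,0,1],[0,0,0,0,0,0,1]]'
python3 - <<'E'
from h import *
from station import ctrl
o=ctrl.get_obs();go(o,(.517,.0505,.296),178);print("key origin",o["tool_pos"]+st(o)[0][:,2]*.266)
E
```

```text
t: 9.3
tool_pos: [0.5184, 0.051, 0.34]
tool_rot: [0.057, 3.139, 0.0]
contact_force: [1.4, -0.0, -1.7]
opening: 0.015
t 9.30 tcp [0.5184 0.051  0.34  ] xyaw 177.9 tilt rotvec(tool)  [0.0003 0.0025 0.    ] q [-0.05 -0.15  1.92  0.    1.37 -1.58] F [ 1.4 -0.  -1.7] open 0.015
shift mm (tool axes now) [ 1.5 -0.5 44. ]
turn z total rad -0.002 rows 0.012383468895121284
shift in final axes [ 1.5 -0.5 44. ]
key origin [0.51903563 0.05102297 0.07402835]
```

```bash
python3 -m crank '[[0,0.003,0,1.5,-0.5,10,1],[0,0,0,0,0,8,1],[0,0,0,0,0,0,1],[0,0,0,0,0,0,1]]'
python3 - <<'E'
from h import *
from station import ctrl
o=ctrl.get_obs();go(o,(.517,.0505,.296),178);print("key origin",o["tool_pos"]+st(o)[0][:,2]*.266,o["wrist_torque"])
E
```

```text
t: 9.63
tool_pos: [0.5168, 0.0504, 0.3204]
tool_rot: [-0.057, -3.141, -0.001]
contact_force: [-0.1, -0.2, -2.0]
opening: 0.0149
t 9.63 tcp [0.5168 0.0504 0.3204] xyaw 177.9 tilt rotvec(tool)  [ 0.0004 -0.0003  0.    ] q [-0.05 -0.13  1.94  0.    1.34 -1.58] F [-0.1 -0.2 -2. ] open 0.0149
shift mm (tool axes now) [-0.2  0.1 24.4]
turn z total rad -0.002 rows 0.013306369812683598
shift in final axes [-0.2  0.1 24.4]
key origin [0.51670084 0.05054826 0.05439559] [-0.01081732 -0.0271271  -0.00150604]
```

```bash
python3 -m crank '[[0,0,0,0,0,6,1],[0,0,0,0,0,5,1],[0,0,0,0,0,0,1],[0,0,0,0,0,0,1]]'
python3 - <<'E'
from h import *
from station import ctrl
o=ctrl.get_obs();go(o,(.517,.0505,.296),178);print("key origin",o["tool_pos"]+st(o)[0][:,2]*.266,o["wrist_torque"])
E
```

```text
t: 9.97
tool_pos: [0.5169, 0.0504, 0.3085]
tool_rot: [0.058, 3.141, 0.001]
contact_force: [0.7, -0.1, -2.6]
opening: 0.0148
t 9.97 tcp [0.5169 0.0504 0.3085] xyaw 177.9 tilt rotvec(tool)  [0.0004 0.0003 0.    ] q [-0.05 -0.12  1.95  0.    1.32 -1.58] F [ 0.7 -0.1 -2.6] open 0.0148
shift mm (tool axes now) [-0.1  0.1 12.5]
turn z total rad -0.002 rows 0.013741884014619
shift in final axes [-0.1  0.1 12.5]
key origin [0.51700115 0.05051782 0.04252503] [-0.04073525 -0.00174937 -0.00197392]
```

```bash
python3 -m crank '[[0,0,0,0,0,6,1],[0,0,0,0,0,4,1],[0,0,0,0,0,0,1],[0,0,0,0,0,2,1],[0,0,0,0,0,0,1]]'
python3 - <<'E'
from h import *
from station import ctrl
o=ctrl.get_obs();go(o,(.517,.0505,.296),178);print("key origin",o["tool_pos"]+st(o)[0][:,2]*.266,o["wrist_torque"])
E
```

```text
t: 10.38
tool_pos: [0.5174, 0.0504, 0.2963]
tool_rot: [0.057, 3.139, 0.001]
contact_force: [0.3, -0.2, -2.5]
opening: 0.0152
t 10.38 tcp [0.5174 0.0504 0.2963] xyaw 177.9 tilt rotvec(tool)  [0.0004 0.0024 0.    ] q [-0.05 -0.11  1.96  0.    1.29 -1.58] F [ 0.3 -0.2 -2.5] open 0.0152
shift mm (tool axes now) [0.4 0.1 0.3]
turn z total rad -0.002 rows 0.013571596102319516
shift in final axes [0.4 0.1 0.3]
key origin [0.51804342 0.05049179 0.03032194] [ 0.02044862  0.04846697 -0.01629741]
```

```bash
for i in 1 2; do python3 -m crank '[[0,0,0,0,0,1,1],[0,0,0,0,0,0,1]]'; done
python3 - <<'E'
from h import *
from station import ctrl,eyes
o=ctrl.get_obs();go(o,(.517,.0505,.296),178);print("key origin",o["tool_pos"]+st(o)[0][:,2]*.266,o["wrist_torque"])
E
```

```text
t: 10.55
tool_pos: [0.5177, 0.0504, 0.2961]
tool_rot: [0.057, 3.138, 0.001]
contact_force: [-0.6, 1.4, -3.1]
opening: 0.0148
t: 10.72
tool_pos: [0.5178, 0.0505, 0.2961]
tool_rot: [0.057, 3.138, 0.001]
contact_force: [-0.1, 0.0, -3.0]
opening: 0.0147
t 10.72 tcp [0.5178 0.0505 0.2961] xyaw 177.9 tilt rotvec(tool)  [0.0005 0.0027 0.    ] q [-0.05 -0.11  1.96  0.    1.29 -1.58] F [-0.1  0.  -3. ] open 0.0147
shift mm (tool axes now) [ 0.8 -0.   0.1]
turn z total rad -0.002 rows 0.012803366755744113
shift in final axes [ 0.8 -0.   0.1]
key origin [0.51851511 0.05058518 0.03006892] [0.0481751  0.11115684 0.05573516]
```

```bash
python3 -m crank '[[0,0.003,0,0,0,3,1],[0,0,0,0,0,1,1],[0,0,0,0,0,0,1]]'
python3 - <<'E'
from h import *
from station import ctrl,eyes
o=ctrl.get_obs();go(o,(.517,.0505,.296),178);print("key origin",o["tool_pos"]+st(o)[0][:,2]*.266,o["wrist_torque"])
E
```

```text
t: 10.97
tool_pos: [0.5185, 0.0506, 0.2961]
tool_rot: [0.057, 3.141, 0.0]
contact_force: [-1.8, -0.6, -2.8]
opening: 0.0153
t 10.97 tcp [0.5185 0.0506 0.2961] xyaw 177.9 tilt rotvec(tool)  [0.0003 0.0002 0.    ] q [-0.05 -0.1   1.95  0.    1.29 -1.58] F [-1.8 -0.6 -2.8] open 0.0153
shift mm (tool axes now) [ 1.5 -0.1  0.1]
turn z total rad -0.001 rows 0.009246496050625651
shift in final axes [ 1.5 -0.1  0.1]
key origin [0.51853117 0.05065353 0.03009749] [0.0281021  0.25857768 0.01833734]
```

```bash
python3 -m crank '[[0,0,0,1,0,3,1]]'
python3 - <<'E'
from h import *
from station import ctrl,eyes
o=ctrl.get_obs();go(o,(.517,.0505,.296),178);print("key origin",o["tool_pos"]+st(o)[0][:,2]*.266,o["wrist_torque"])
p=eyes.get_image("side");im=p["image"][100:250,120:320,::-1];cv2.imwrite("pics/s6.png",cv2.resize(im,None,fx=4,fy=4,interpolation=cv2.INTER_CUBIC))
E
```

```text
t: 11.05
tool_pos: [0.5183, 0.0506, 0.2959]
tool_rot: [0.057, 3.138, 0.0]
contact_force: [-7.4, 0.6, 25.1]
opening: 0.0152
t 11.05 tcp [0.5183 0.0506 0.2959] xyaw 177.9 tilt rotvec(tool)  [0.0003 0.0027 0.    ] q [-0.05 -0.11  1.96  0.    1.29 -1.58] F [-7.4  0.6 25.1] open 0.0152
shift mm (tool axes now) [ 1.3 -0.2 -0.1]
turn z total rad -0.001 rows 0.008970845147587805
shift in final axes [ 1.3 -0.2 -0.1]
key origin [0.51906598 0.05065175 0.02991594] [0.07503125 1.60256229 0.03744012]
```

View pics/s6.png

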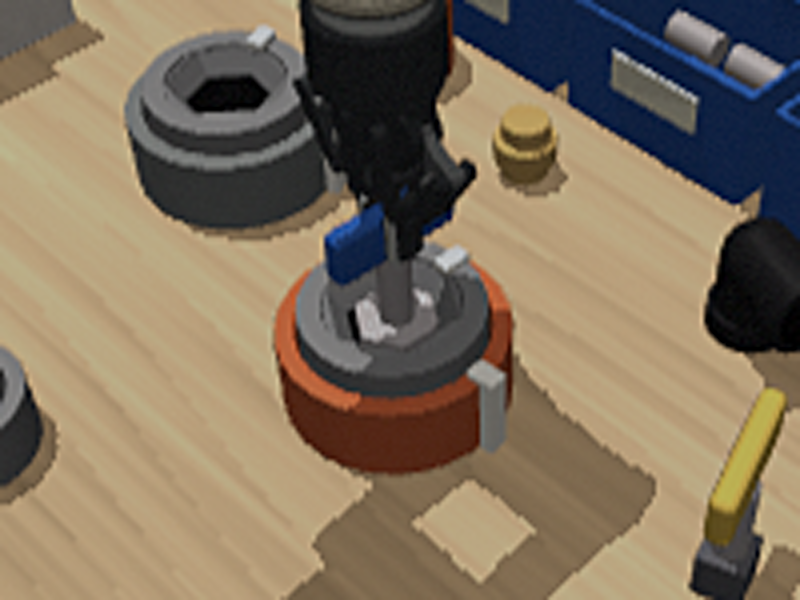

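The key is seated: 25 N of floor contact with its origin at z = 0.030, and the foot sunk in the hexagon with the shank at crop (398,290). The pointer is still at (455,258). Now I turn clockwise, +z of the tool.

```bash
python3 -m crank '[[0,0,0,0,0,0,1],[0,0,0.11,0,0,0,1],[0,0,0.11,0,0,0,1],[0,0,0.11,0,0,0,1],[0,0,0.11,0,0,0,1],[0,0,0.11,0,0,0,1],[0,0,0,0,0,0,1]]'
python3 - <<'E'
from h import *
from station import ctrl,eyes
o=ctrl.get_obs();go(o,(.517,.0505,.296),78);print("key origin",o["tool_pos"]+st(o)[0][:,2]*.266,o["wrist_torque"])
p=eyes.get_image("side");im=p["image"][100:250,120:320,::-1];cv2.imwrite("pics/s7.png",cv2.resize(im,None,fx=4,fy=4,interpolation=cv2.INTER_CUBIC))
E
```

```text
t: 11.68
tool_pos: [0.5172, 0.0512, 0.2961]
tool_rot: [-0.941, -2.995, -0.001]
contact_force: [-2.2, 0.4, 1.4]
opening: 0.0148
t 11.68 tcp [0.5172 0.0512 0.2961] xyaw 145.1 tilt rotvec(tool)  [-0.0002 -0.0022  0.    ] q [-0.04 -0.11  1.96  0.    1.29 -1.01] F [-2.2  0.4  1.4] open 0.0148
shift mm (tool axes now) [-0.2 -0.7  0.1]
turn z total rad 1.171 rows 9.371343064470791
shift in final axes [-0.7 -0.1  0.1]
key origin [0.51669473 0.05148758 0.03008035] [-0.08143722  0.44042797  0.0764648 ]
```

View pics/s7.png

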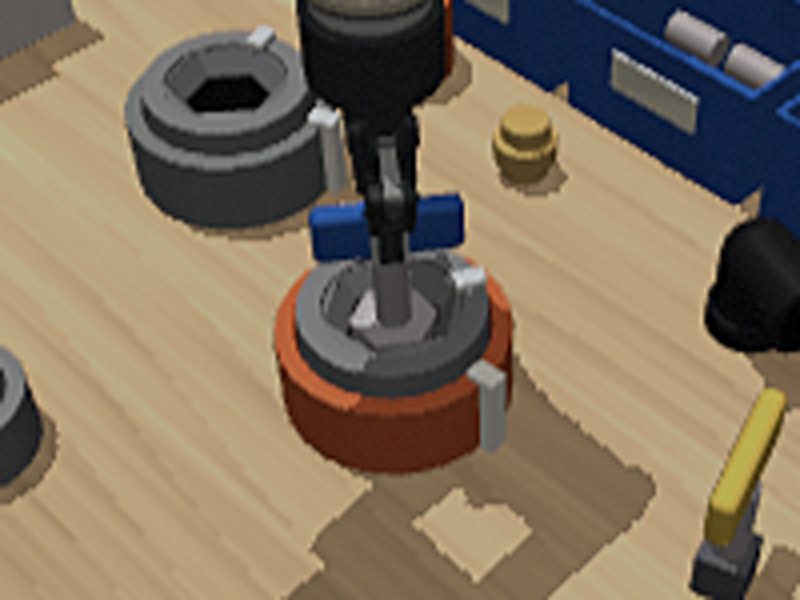

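The pointer has moved clockwise to crop (468,277) and the paddle turned with the gripper. Carrying on.

```bash
python3 -m crank '[[0,0.00,0.11,0,0,0,1],[0,0,0.11,0,0,0,1],[0,0,0.11,0,0,0,1],[0,0,0.11,0,0,0,1],[0,0,0.11,0,0,0,1],[0,0,0.11,0,0,0,1],[0,0,0.11,0,0,0,1],[0,0,0,0,0,0,1]]'
python3 - <<'E'
from h import *
from station import ctrl,eyes
o=ctrl.get_obs();go(o,(.517,.0505,.296),78);print("key origin",o["tool_pos"]+st(o)[0][:,2]*.266,o["wrist_torque"])
p=eyes.get_image("side");im=p["image"][100:250,120:320,::-1];cv2.imwrite("pics/s8.png",cv2.resize(im,None,fx=4,fy=4,interpolation=cv2.INTER_CUBIC))
np.save("pics/s8.npy",p,allow_pickle=True)
E
```

```text
t: 12.4
tool_pos: [0.5171, 0.0512, 0.296]
tool_rot: [-2.004, -2.417, 0.001]
contact_force: [-2.2, 0.8, 2.1]
opening: 0.0148
t 12.40 tcp [0.5171 0.0512 0.296 ] xyaw 100.7 tilt rotvec(tool)  [-0.0021 -0.0012  0.    ] q [-0.04 -0.11  1.96  0.    1.29 -0.23] F [-2.2  0.8  2.1] open 0.0148
shift mm (tool axes now) [-0.7 -0.3  0. ]
turn z total rad 0.396 rows 3.1663750375676405
shift in final axes [-0.7  0.   0. ]
key origin [0.5165238  0.05141608 0.03004712] [ 0.01422221  0.58245617 -0.0049527 ]
```

View pics/s8.png

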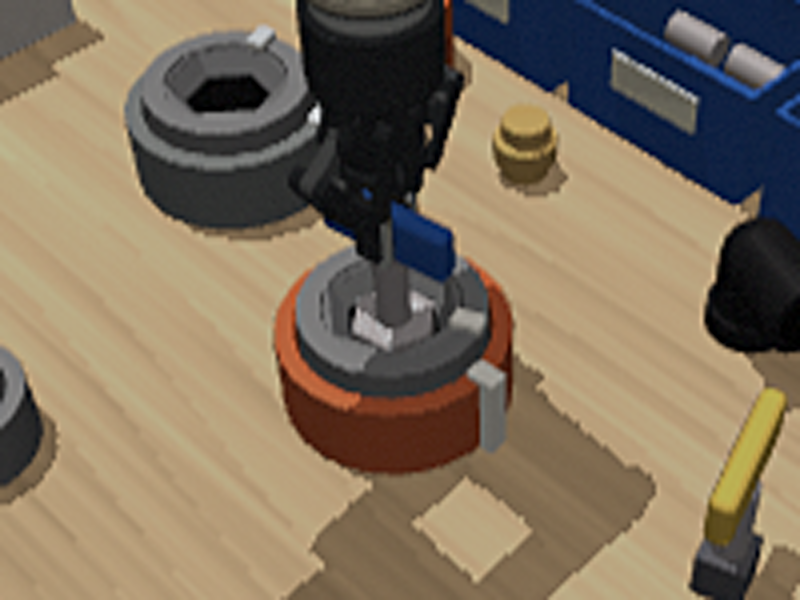

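```bash
python3 - <<'E'
from h import *
p=np.load("pics/s8.npy",allow_pickle=True).item()
for c in ([.517,.051],[.517,.050]):
  for uv in ((236.5,180),):
    for z in(.078,.082):
        d=unproj(p,uv,z)[0,:2]-c; print(np.degrees(np.arctan2(d[1],d[0])),np.hypot(*d))
for az in(-60,-70,-80,-85,-90,-95): print(az,(proj(p,[.517+.05*np.cos(np.radians(az)),.051+.05*np.sin(np.radians(az)),.08])-[120,100])*4)
E
```

```text
-64.88021134910728 0.05011119786252943
-68.83097179445221 0.05163217572090973
-64.3859166977223 0.049207606785533604
-68.42287567760033 0.050700942644009775
-60 [[467.95180969 312.88390897]]
-70 [[462.88842127 322.59533821]]
-80 [[455.49808034 331.649636  ]]
-85 [[450.98910955 335.83502647]]
-90 [[445.97915743 339.7442076 ]]
-95 [[440.50551282 343.34314356]]
```

```bash
python3 -m crank '[[0,0.00,0.1,0,0,0,1],[0,0,0.1,0,0,0,1],[0,0,0.1,0,0,0,1],[0,0,0.05,0,0,0,1],[0,0,0,0,0,0,1],[0,0,0,0,0,0,1]]'
python3 - <<'E'
from h import *
from station import ctrl,eyes
o=ctrl.get_obs();go(o,(.517,.0505,.296),78);print("key origin",o["tool_pos"]+st(o)[0][:,2]*.266,o["wrist_torque"])
out=[]
for n,(x,y) in(("side",(170,145)),("top",(170,140))):
    p=eyes.get_image(n);im=p["image"][y:y+75,x:x+100,::-1];out.append(cv2.resize(im,None,fx=4,fy=4,interpolation=cv2.INTER_CUBIC));np.save(f"pics/{n}9.npy",p,allow_pickle=True)
cv2.imwrite("pics/s9.png",np.hstack(out))
E
```

```text
t: 12.95
tool_pos: [0.5172, 0.0512, 0.2961]
tool_rot: [-2.378, -2.05, 0.002]
contact_force: [-2.5, -0.0, 3.3]
opening: 0.015
t 12.95 tcp [0.5172 0.0512 0.2961] xyaw 81.5 tilt rotvec(tool)  [-0.0022 -0.0005  0.    ] q [-0.04 -0.11  1.96  0.    1.29  0.1 ] F [-2.5 -0.   3.3] open 0.015
shift mm (tool axes now) [-0.7 -0.1  0.1]
turn z total rad 0.061 rows 0.4913127303662314
shift in final axes [-0.8 -0.   0.1]
key origin [0.51661683 0.05143883 0.03006541] [-0.01545849  0.52472183 -0.06618597]
```

View pics/s9.png

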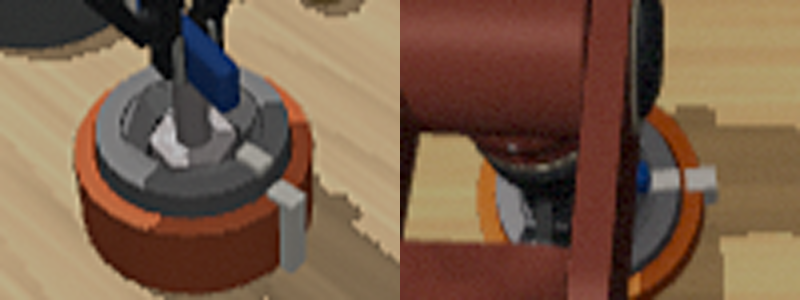

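```bash
python3 - <<'E'
from h import *
S=np.load("pics/side9.npy",allow_pickle=True).item();T=np.load("pics/top9.npy",allow_pickle=True).item()
def wh(p,x0,y0,x1,y1,thr):
    s=p["image"][y0:y1,x0:x1].astype(int); m=(s.min(2)>thr)&(s.max(2)-s.min(2)<35)
    n,l,stt,c=cv2.connectedComponentsWithStats(m.astype(np.uint8))
    return [(stt[i,4],c[i]+[x0,y0]) for i in range(1,n) if stt[i,4]>5]
print(wh(S,225,175,250,220,135)); print(wh(T,225,175,255,195,135))
c=np.array([.517,.051])
for n,p,uv,z in(("T ptr",T,(170+264/4,140+180/4),.08),("T mark",T,(170+301/4,140+179/4),.075),("S ptr",S,(170+254/4,145+157/4),.08),("S mark",S,(170+288/4,145+192/4),.07)):
    X=unproj(p,np.array(uv)-.4,z)[0,:2]; d=X-c; print(n,X,np.degrees(np.arctan2(d[1],d[0])),np.hypot(*d))
for n,p in(("T",T),("S",S)):
    print(n,"cap centre px crop",proj(p,[.517,.051,.08]))
E
```

```text
[(np.int32(7), array([225.85714286, 176.        ])), (np.int32(26), array([233. , 183.5])), (np.int32(33), array([240.93939394, 192.87878788]))]
[(np.int32(29), array([244.93103448, 184.13793103])), (np.int32(25), array([235.68, 184.44]))]
T ptr [0.52093784 0.0005628 ] -85.53574072149492 0.05059069084974331
T mark [ 0.52229495 -0.02330972] -85.92426764006284 0.07449812369416597
S ptr [0.52220745 0.00084843] -84.0719754033118 0.05042119874115614
S mark [ 0.52301555 -0.02732832] -85.60835061943429 0.07855897307765344
T cap centre px crop [[216.14479587 186.31242978]]
S cap centre px crop [[217.43182586 174.42233166]]
```

```bash
python3 -m crank '[[0,0,0.03,0,0,0,1],[0,0,0,0,0,0,1],[0,0,0,0,0,0,1]]'
python3 - <<'E'
from h import *
from station import ctrl,eyes
o=ctrl.get_obs();go(o,(.517,.0505,.296),80);print(o["wrist_torque"])
def wh(p,x0,y0,x1,y1,thr):
    s=p["image"][y0:y1,x0:x1].astype(int); m=(s.min(2)>thr)&(s.max(2)-s.min(2)<35)
    n,l,stt,c=cv2.connectedComponentsWithStats(m.astype(np.uint8))
    return [(stt[i,4],c[i]+[x0,y0]) for i in range(1,n) if stt[i,4]>5]
S=eyes.get_image("side");T=eyes.get_image("top")
c=np.array([.517,.051])
for p,b,zs in((S,(225,175,250,220,135),(.08,.072)),(T,(225,175,255,195,135),(.08,.075))):
    for n,uv in wh(p,*b):
        for z in zs: d=unproj(p,uv,z)[0,:2]-c;print(n,uv,z,"az",round(np.degrees(np.arctan2(d[1],d[0])),1),"r",round(np.hypot(*d),4))
out=[cv2.resize(p["image"][y:y+75,x:x+100,::-1],None,fx=4,fy=4,interpolation=cv2.INTER_CUBIC) for p,(x,y) in((S,(170,145)),(T,(170,140)))]
cv2.imwrite("pics/s10.png",np.hstack(out))
E
```

```text
t: 13.3
tool_pos: [0.5172, 0.0513, 0.296]
tool_rot: [-2.404, -2.019, 0.002]
contact_force: [-3.2, 1.4, 2.1]
opening: 0.015
t 13.30 tcp [0.5172 0.0513 0.296 ] xyaw 80.0 tilt rotvec(tool)  [-0.0023 -0.0004  0.    ] q [-0.04 -0.11  1.96  0.    1.29  0.13] F [-3.2  1.4  2.1] open 0.015
shift mm (tool axes now) [-0.8 -0.   0. ]
turn z total rad 0.001 rows 0.004762330831242034
shift in final axes [-0.8 -0.   0. ]
[-0.03178974  0.53070221 -0.01594733]
7 [226.14285714 176.14285714] 0.08 az -60.2 r 0.0224
7 [226.14285714 176.14285714] 0.072 az -39.8 r 0.0212
27 [232.74074074 183.74074074] 0.08 az -84.4 r 0.0495
27 [232.74074074 183.74074074] 0.072 az -77.2 r 0.0449
33 [240.93939394 192.87878788] 0.08 az -91.3 r 0.0842
33 [240.93939394 192.87878788] 0.072 az -87.8 r 0.0792
28 [244.85714286 184.21428571] 0.08 az -86.4 r 0.0746
28 [244.85714286 184.21428571] 0.075 az -85.6 r 0.0745
23 [236.13043478 184.82608696] 0.08 az -86.3 r 0.0519
23 [236.13043478 184.82608696] 0.075 az -85.2 r 0.0517
```

View pics/s10.png

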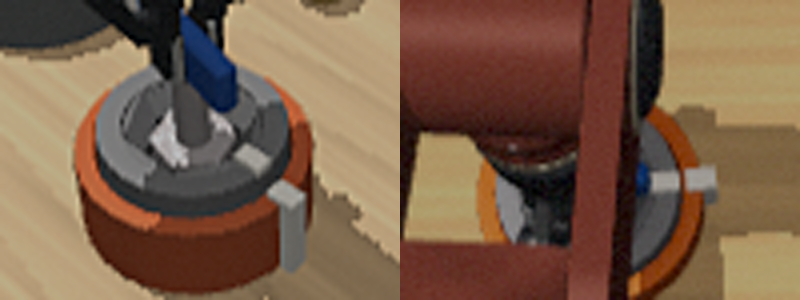

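Top view: pointer at crop (664,180) is collinear with the mark at (701,180). Both are at azimuth about -86.3°. I'll release and rise straight up.

```bash
python3 -m crank '[[0,0,0,0,0,0,0.6],[0,0,0,0,0,0,0.2],[0,0,0,0,0,0,-0.2],[0,0,0,0,0,0,-0.6],[0,0,0,0,0,0,-1],[0,0,0,0,0,0,-1],[0,0,0,0,0,0,-1],[0,0,0,0,0,0,-1]]'
python3 -m crank '[[0,0,0,0,0,-15,-1],[0,0,0,0,0,-25,-1],[0,0,0,0,0,-25,-1],[0,0,0,0,0,-25,-1],[0,0,0,0,0,-25,-1],[0,0,0,0,0,-20,-1]]'
python3 - <<'E'
from h import *
from station import ctrl,eyes
o=ctrl.get_obs();go(o,(.40,.30,.42))
for n in("side",):
    p=eyes.get_image(n);cv2.imwrite("pics/s11.png",p["image"][...,::-1])
E
```

```text
t: 14.07
tool_pos: [0.5183, 0.0511, 0.2961]
tool_rot: [2.402, 2.021, 0.007]
contact_force: [-0.2, -0.3, 0.4]
opening: 0.0854
t: 14.57
tool_pos: [0.516, 0.051, 0.4276]
tool_rot: [-2.397, -2.017, 0.012]
contact_force: [-0.4, 0.3, 0.3]
opening: 0.0853
t 14.57 tcp [0.516  0.051  0.4276] xyaw 80.1 tilt rotvec(tool)  [-0.0115  0.0003  0.    ] q [-0.05 -0.22  1.83  0.    1.54  0.13] F [-0.4  0.3  0.3] open 0.0853
shift mm (tool axes now) [ 225.5 -156.8    9.4]
```

View pics/s11.png

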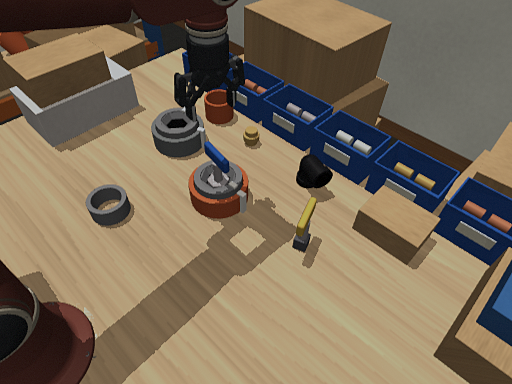

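The key stands in the orange fitting (paddle at about (215,155)) and the yellow key is untouched at (305,225). I'll move the arm clear for an unobstructed top view.

```bash
python3 -m crank '[[0,0,0,20,-14,0,-1],[0,0,0,30,-20,0,-1],[0,0,0,33,-23,0,-1],[0,0,0,33,-23,0,-1],[0,0,0,33,-23,0,-1],[0,0,0,33,-23,0,-1],[0,0,0,15,-10,0,-1],[0,0,0,0,0,0,-1]]'
python3 - <<'E'
from h import *
from station import ctrl,eyes,spotter
o=ctrl.get_obs();go(o,(.40,.30,.42))
out=[]
for n,(x,y) in(("side",(170,145)),("top",(170,140))):
    p=eyes.get_image(n);cv2.imwrite(f"pics/{n}12.png",p["image"][...,::-1]);np.save(f"pics/{n}12.npy",p,allow_pickle=True)
    out.append(cv2.resize(p["image"][y:y+75,x:x+100,::-1],None,fx=4,fy=4,interpolation=cv2.INTER_CUBIC))
    for q in("hex_key","socket","square_key"): print(n,q,[(np.round(d["centre"],3),round(d["confidence"],2)) for d in spotter.mark_of(q,p)][:2])
cv2.imwrite("pics/z12.png",np.hstack(out))
E
```

```text
t: 15.28
tool_pos: [0.4138, 0.2754, 0.4355]
tool_rot: [2.409, 2.013, 0.011]
contact_force: [-0.3, 0.4, 0.6]
opening: 0.0854
t 15.28 tcp [0.4138 0.2754 0.4355] xyaw 79.7 tilt rotvec(tool)  [ 0.0063 -0.0039  0.    ] q [ 0.44 -0.28  1.87 -0.    1.55  0.62] F [-0.3  0.4  0.6] open 0.0854
shift mm (tool axes now) [ 21.6 -18.1  15.5]
side hex_key [(array([0.52 , 0.047, 0.026]), 0.75)]
side socket [(array([0.512, 0.05 , 0.026]), 0.87)]
side square_key [(array([ 0.549, -0.196,  0.   ]), 0.89)]
top hex_key [(array([0.513, 0.052, 0.025]), 0.78)]
top socket [(array([0.52 , 0.054, 0.034]), 0.86)]
top square_key [(array([ 0.548, -0.195,  0.004]), 0.74)]
```

View pics/z12.png

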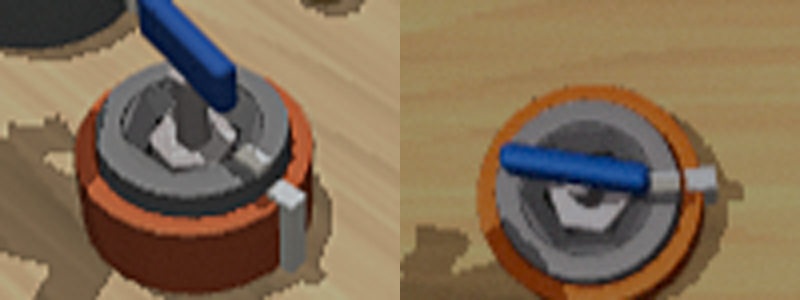

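```bash
python3 -m crank '[[0,0,0,0,0,0,-1],[0,0,0,0,0,0,-1],[0,0,0,0,0,0,-1]]'; python3 -c "
from station import ctrl
print(abs(ctrl.get_obs()['dq']).max()); print(ctrl.finish_job())"
```

```text
t: 15.93
tool_pos: [0.4173, 0.2701, 0.4358]
tool_rot: [2.419, 1.999, 0.01]
contact_force: [0.2, 0.1, 0.9]
opening: 0.0855
0.011638039760855218
the job is handed in; nothing more can be done
None
```

The orange fitting's cap is turned to its locked mark, and the blue hex key is standing in the socket. I handed the job in at about 16 s of the 45 s allowed. No verdict is reported back.

**What I did:** I gripped the blue key by its paddle, lifted it over the yellow key and lowered it into the socket. It met the floor with its underside at z = 0.030 m, confirmed by about 25 N when pressed. I then turned it about 98° clockwise, released it and moved the arm clear.

**Last checks:**
- **Cap pointer:** in the top view it lines up with the white mark within about 0.5°. The side view was less exact, and put it within about 1–2°.
- **Blue key:** it stands in the socket. The network put its underside at z ≈ 0.025–0.026 m against the 0.030 m expected, within its usual error. Its sideways position scattered about 4 mm between the two cameras.
- **Yellow key:** it reads (0.548, -0.196), within about 2 mm of where it read at the start.
- **Arm:** it was clear of everything, and the contact force was close to zero.

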